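# Kick down the leg of a ring stand and hold it upright

## Robot

A 6-joint arm with a two-finger parallel gripper is mounted at the origin on the work surface. World frame = base frame: x ahead of the robot, y to its left, z up, the work surface at z = 0. Lengths are in mm, angles in rad, forces in N, time in s.
With the tool pointing down it reaches from about 350 to 975 mm from the base axis. Payload 4.9 kg.
Tool frame: the origin (TCP) lies on the centre line of the jaws, within the pads' length; the fingertips stand 25 mm ahead of it and the grasp point (between the pads) lies 6 mm ahead of it (manip.tcp_to_tips is the z of the fingertips in the tool frame, in mm); z points along the fingers, y is the line along which they close (so a half turn about z gives the same grasp; the last joint's range is limited). The gripper opens to 85 mm and grips with 20 to 120 N. Pads are 22 mm wide; open, the fingers measure 114 mm over their backs; the gripper's body (76 mm by 85 mm) begins 54 mm behind the grasp point. The pads swing forward as they close: fully open they stand 13 mm farther back than shut.
Start: joints at [1.067, 0.053, 1.613, -0, 1.476, -0.119], TCP at [234.597, 579.28, 228.304] pointing down, gripper open.
Joint ranges: [-3.01, 3.01], [-1.01, 2.22], [0.06, 2.58], [-1.02, 4.17], [0.09, 2.62], [-3.14, 3.14]. Speed limits (rad/s): [2.57, 2.57, 3.14, 3.14, 3.14, 3.14].

## Interface

Orientations are given as a 3x3 rotation matrix whose columns are the frame's x, y, z axes.
In Python, from bench import manip gives the robot as it stands.
- The arm moves only by the tool apply_moves, never from a script. Its argument "commands" is a list that holds one entry, the list of rows, each a list of 7 numbers: the turn, a rotation vector about the tool's x, y, z in degrees, then the shift along the tool's x, y, z in cm, then the closure, from 0 (fully open) to 1 (shut). In form: [[[wx, wy, wz, dx, dy, dz, claw], ...]]. A call has 1 to 5 rows; each row shifts and turns the commanded pose from where the row before left it, along the tool's axes as they then stand; what a row does not reach is not made up. A row lasts 1/12 s, in which the tool goes at most 41.7 mm and 7.16 degrees, less where a joint would pass 70% of its speed; a pose out of reach is approached as far as the arm can. A call with a gripper value outside its range is refused whole. The fingers move at their own pace and stop on an object; "squeeze" is the grip in N (left out, the last holds). Time passes only in rows, so rows that do not move let the fingers close. It gives the time, the measured TCP pose, the force, the opening and the grip force at its end, in the units of the state.
- manip.read_state(): the state, without advancing time (a new reading comes with each control period).
- manip.camera(name): name is "scene" or "top" or "wrist"; returns a dict with "color" (480x640x3 uint8, red, green, blue), "depth" (480x640 float32, mm along the optical axis (not along the pixel's ray), 0 where there is no reading), "camera_matrix" (3x3 intrinsics, pixels), "position" and "attitude" of the camera in the world; the wrist camera has in their place "mount" (4x4, takes a point from camera to tool coordinates, whose origin is the TCP and whose axes are the flange's). Camera axes: x right, y down, z forward; pixel columns grow to the right and rows downward; lengths in mm; the calibration is good to about 2 mm. A picture is of the moment at which its call begins: read the wrist's pose just before it.
- manip.finish_job(): hands the job in; it is judged then, once.
Trained networks look in a picture, given as the dict that the camera call returned (one of the last four; its "shot" number tells which), for a name from the list of things; names that differ only in an ending like _2 or _b are one class to them, and where a whole thing is asked for, a point or a joint stands for the part that bears it (a point fixed in the world has none). Each returns a list of dicts, best first, with "score" (0 to 1); they miss things now and then, are a little off and sometimes report something else, mostly with a low value. They report only what shows in the picture. A call takes as long as a camera call.
- manip.spot_in(target, picture): "uv" ([column, row] in pixels, amid what is visible of it).
The state is a dict: "time_s": time; "joint_pos": joint angles; "joint_velocities": joint speeds; "effort": joint torques, N m; "ee_pos": TCP position; "orientation": TCP orientation; "force": force on the tool from outside, world axes, zero at the start; "moment": the same for the moment, N m; "grip_width": opening from 0.0 (shut) to 1.0 (fully open); "grip_force": force on a finger pad.
Only numpy, scipy, OpenCV 4.12 (cv2) and the standard library are available. Lean on these libraries where they do the work, as an engineer would, in place of code of your own. Each camera call takes 0.05 s, during which the arm holds its last target. There are 200 camera calls.

## Task

The ring stand on the measuring bench is leaning back on its rest. While it still leans there, flip its kickstand out over centre until it snaps fully to its down stop; then swing the frame up by its top bar until it is upright with the kickstand's foot on the base, and finish still holding it upright by the bar, because it tips back if let go. Leave the loose things round the stand where they are.

Things in the scene. Friction and masses are not known exactly. Their poses are not given: they have to be found in the camera images.
- stand: Base of the ring stand: a fixed grey plate 170 (x) x 300 (y) x 30 mm high. Origin at the centre of its underside, z up, yaw within 30 degrees. The frame is hinged about this x axis and leans to -y, on two rest posts 123 mm high (x = +-65, y = -52 mm); the kickstand comes down on the +y side. Directions x, y in these notes are the base's.
- hinge (a point): Point on the frame's hinge axis, midway between the posts, 50 mm above the bench over the origin of the base; fixed, axes as the base.
- frame: Tilting frame, about 0.9 kg: two aluminium posts 14 x 16 mm at x = +-65 mm, a top bar, a cross rail, and on the -y side a hub with a steel bearing ring (100 mm diameter, 24 wide, centre 125 mm from the hinge, 36 mm to -y of the posts), which makes it tip back to -y even from upright. Origin on the hinge axis, z along the posts. Raising it takes 1 to 3 N at the bar.
- top_bar (a point): Middle of the frame's round steel top bar: 14 mm diameter, 150 mm long along x, 215 mm from the hinge axis (244 mm above the bench leaning, 265 mm upright). It can be pinched from above between the posts, the jaws closing across it, and turns in the jaws as the frame swings. Axes as the frame.
- tilt (a joint): Angle of the frame (rad): 0 = upright, negative = leaning to -y, positive = tipped to +y. It rests at -0.45 on the rest posts. With the kickstand down its foot meets the base at 0 and stops the frame there; otherwise it could fall on to +0.6. No latch, hardly any friction.
- kickstand (a joint): Angle of the kickstand (rad): 0 = stowed, pointing to +x and a little up and to -y; 1.92 = down stop, sticking out to +y and down. An over-centre spring drives it to the nearer end: neutral at about 0.95, so push it to about 1.3 and it snaps to the stop by itself. Takes about 1 N at the foot.
- pivot (a point): Pivot of the kickstand, on the frame's +y face: 40 mm to +x of the frame's middle, 22 mm to +y of the post plane, 100 mm from the hinge. Its axis in the frame's own axes is (0, 0.737, 0.676), positive turns right-handed. With the frame leaning the axis is 22 degrees off vertical, so the leg sweeps nearly level from +x round to +y.
- foot (a point): Centre of the black rubber ball (20 mm diameter) at the end of the leg, a straight steel rod 12 mm thick, 150 mm from the pivot. Stowed, with the frame leaning, it is about 165 mm above the bench and 185 mm to +x of the frame's middle, clear of posts and bar, so a finger can go down on its -y side and push it to +y.
- spare_ring_c (a point): Centre of a loose steel bearing ring lying flat, 80 mm diameter, 20 mm high, beside the stand below the kickstand's sweep. Leave alone.
- v_block: Loose dark steel V-block, 60 x 50 x 48 mm high, origin under its centre, on the -y side of the stand. Leave alone.
- oil_jar: Loose amber jar, 44 mm diameter, 75 mm high, origin under its centre, on the +y side of the stand. Leave alone.
- wrench: Loose open-ended wrench 150 mm long lying on the bench on the +y side of the stand, origin under its middle. Leave alone.
- plug_gauge: Loose steel plug gauge standing upright, 32 mm diameter, 62 mm high, origin under its centre, near the kickstand's foot on the -y side. Leave alone.
- parts_cup: Loose white plastic cup, 70 mm across, 50 mm high, to the right of the stand, origin under its centre. Leave alone.

How it is judged:
By the outcome, as a careful person would: the job done as asked, in the order asked, and still so for the second after the job is handed in, while the arm keeps its last pose, push and grip.
It also fails if it takes over 54 s, if anything falls off the work surface, if the arm or the gripper's body presses on something with over 40 N, if the wrist force passes 120 N, or if a joint passes its speed limit or range.

## Working session

There is one attempt and no reset: what is moved stays moved. The work goes in short steps, Python scripts to look and compute and a tool call to move; the robot and the scene stay as the last step left them, time stands still between calls to the robot, and variables do not carry over. Pictures are saved under pics/ and viewed, at most 10 in all, crops included, and the job is handed in when it is done.

Besides the shell and the picture viewer there is one more tool, called after "Emit:" by a JSON object that holds its "name" and its "arguments", one argument or row to a line. apply_moves: Moves the arm, as the interface text tells. Its arguments: {"type":"object","properties":{"commands":{"type":"array"},"squeeze":{"type":"number"}},"required":["commands"]}

```bash
mkdir -p pics; cat > h.py <<'E'
import numpy as np, cv2
from bench import manip
def world(p,uv,d=None):
    K=np.array(p["camera_matrix"]);u,v=uv
    if d is None:
        w=p["depth"][int(v)-2:int(v)+3,int(u)-2:int(u)+3];w=w[w>0];d=np.median(w) if w.size else np.nan
    c=np.array([(u-K[0,2])/K[0,0]*d,(v-K[1,2])/K[1,1]*d,d])
    return np.array(p["attitude"])@c+np.array(p["position"])
def cloud(p):
    K=np.array(p["camera_matrix"]);d=p["depth"];v,u=np.mgrid[:480,:640]
    c=np.stack([(u-K[0,2])/K[0,0]*d,(v-K[1,2])/K[1,1]*d,d],-1)
    w=c@np.array(p["attitude"]).T+np.array(p["position"]);w[d==0]=np.nan
    return w
def save(p,n): cv2.imwrite(f"pics/{n}.png",p["color"][:,:,::-1])
E
python3 - <<'E'
from h import *
np.set_printoptions(precision=1,suppress=True)
for c in("scene","top"):
    p=manip.camera(c);save(p,c+"0");print(c,np.array(p["attitude"]).shape,p["position"])
    np.savez(f"{c}.npz",**{k:p[k] for k in("color","depth","camera_matrix","position","attitude")})
    for n in["stand","top_bar","foot","pivot","spare_ring_c","v_block","oil_jar","wrench","plug_gauge","parts_cup"]:
        for r in manip.spot_in(n,p)[:1]: print(n,round(r["score"],2),np.array(r["uv"]),world(p,r["uv"]))
s=manip.read_state();print(s)
E
```

```text
scene (3, 3) [ 970.4  394.5 1051.8]
stand 0.57 [326.2 258.5] [ 440.5 -131.2   26.8]
top_bar 0.76 [311.5 231.7] [ 478.2 -145.7  167. ]
foot 0.9 [299.2 260.4] [ 559.  -107.5  158.7]
pivot 0.88 [298.4 262.1] [ 563.9 -105.2  158.6]
spare_ring_c 0.63 [345.9 315.8] [529.4  27.1   9.9]
v_block 0.67 [261.3 239.8] [ 531.8 -303.2   45. ]
oil_jar 0.7 [392.6 299.5] [438.7 101.9  70.5]
wrench 0.73 [312.2 233.4] [ 478.1 -143.4  162. ]
plug_gauge 0.75 [264.9 283.3] [ 618.4 -190.1   32.6]
parts_cup 0.61 [224.3 192.5] [ 471.7 -563.5   11. ]
top (3, 3) [ 296.7  -90.2 1513. ]
stand 0.69 [331.6 264. ] [ 438.5 -113.3   56.6]
top_bar 0.72 [355.5 253. ] [ 453.3 -168.5  177.2]
foot 0.9 [330.1 215.9] [ 546.8 -108.1  158.5]
pivot 0.19 [259.8 270.5] [419.6  71.4  73.7]
spare_ring_c 0.57 [263.7 223.7] [553.9  71.3   1.4]
v_block 0.97 [409.  239.2] [ 509.3 -321.2   19.1]
oil_jar 0.55 [255.9 270.4] [419.7  81.3  74.9]
wrench 0.68 [235.3 284.8] [387.1 144.9   1.1]
plug_gauge 0.58 [493.1 248.6] [ 486.3 -548.5    4.3]
parts_cup 0.6 [492.  246.1] [ 493.  -545.6    5.3]
{'time_s': 1.1, 'joint_pos': array([ 1.1,  0.1,  1.6, -0. ,  1.5, -0.1]), 'joint_velocities': array([ 0.,  0.,  0.,  0., -0.,  0.]), 'effort': array([ -0. , -39.4, -37. ,  -0. ,   0. ,  -0. ]), 'ee_pos': array([234.6, 579.3, 228.3]), 'orientation': array([[-0.9,  0.4,  0. ],
       [ 0.4,  0.9, -0. ],
       [-0. , -0. , -1. ]]), 'force': array([ 0.1, -0.7,  0.3]), 'moment': array([-0. ,  0.1, -0. ]), 'grip_force': 0.0, 'grip_width': 0.9982089285431582}
```

```bash
python3 - <<'E'
import cv2
a=cv2.imread("pics/scene0.png")[170:350,200:440];b=cv2.imread("pics/top0.png")[170:320,220:440]
cv2.imwrite("pics/a.png",cv2.resize(a,(800,600),interpolation=cv2.INTER_CUBIC))
cv2.imwrite("pics/b.png",cv2.resize(b,(800,545),interpolation=cv2.INTER_CUBIC))
E
```

```text
(no output)
```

View pics/a.png

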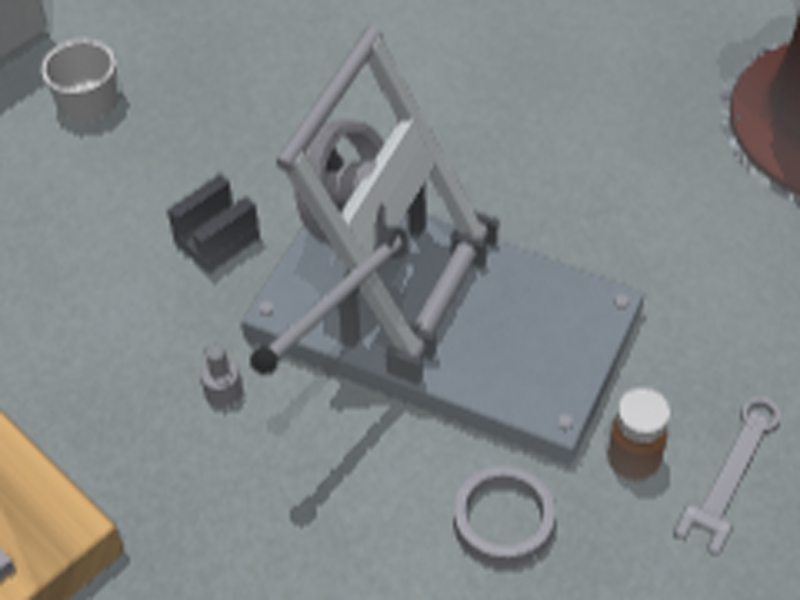

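View pics/b.png

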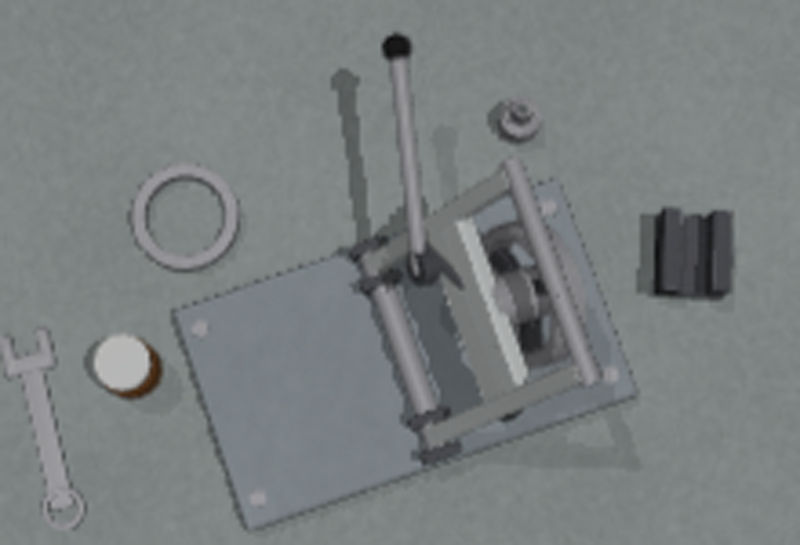

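```bash
cat >> h.py <<'E'
def load(c): return dict(np.load(c+".npz"))
def Rx(t): c,s=np.cos(t),np.sin(t);return np.array([[1,0,0],[0,c,-s],[0,s,c]])
class Base:
    def __init__(s,c,yaw):
        s.c=np.array([c[0],c[1],0.]);s.yaw=yaw;k,n=np.cos(yaw),np.sin(yaw);s.R=np.array([[k,-n,0],[n,k,0],[0,0,1]])
    def w(s,b): return s.R@np.array(b,float)+s.c
    def b(s,w): return (np.asarray(w)-s.c)@s.R
    def fr(s,p,tilt): return s.w(Rx(tilt*-1)@np.array(p,float)+[0,0,50])   # tilt neg -> -y
    def foot(s,ang,tilt):
        a=np.array([0,.737,.676]);r=cv2.Rodrigues(a*ang/np.linalg.norm(a))[0]
        return s.fr(np.array([40,22,100])+r@s.f0,tilt)
E
python3 - <<'E'
from h import *
np.set_printoptions(precision=1,suppress=True)
for c in("top","scene"):
    w=cloud(load(c));m=(abs(w[...,2]-30)<6)&(w[...,0]>300)&(w[...,0]<620)&(abs(w[...,1]+110)<230)
    m=m.astype(np.uint8);n,l,st,ce=cv2.connectedComponentsWithStats(m);i=1+st[1:,4].argmax()
    q=w[l==i];r=cv2.minAreaRect(q[:,:2].astype(np.float32));print(c,r,np.median(q[:,2]),len(q))
p=load("top");C=[(172,312),(247,528),(637,393),(553,178)]
K=p["camera_matrix"];P=[]
for u,v in C:
    u=u/3.636+220;v=v/3.636+170; d=1513-30; P.append(world(p,(u,v),d)[:2])
P=np.array(P);print(P,P.mean(0),cv2.minAreaRect(P.astype(np.float32)))
# bar and foot heights from clouds
for c in("top","scene"):
    w=cloud(load(c));m=(w[...,2]>233)&(w[...,2]<262)&(w[...,0]>300)&(w[...,0]<620)&(abs(w[...,1]+150)<200);q=w[m];print(c,"bar",len(q),np.median(q,0),q.min(0),q.max(0),cv2.minAreaRect(q[:,:2].astype(np.float32)))
    k=load(c)["color"].astype(int);m=(k.max(-1)<45)&(w[...,2]>140)&(w[...,2]<190);q=w[m];print("foot",len(q),np.median(q,0),q.std(0))
E
```

```text
top ((409.57232666015625, -41.99199676513672), (170.1854248046875, 151.75723266601562), 19.543994903564453) 29.708668897376356 3175
scene ((428.0705261230469, -82.09982299804688), (173.3900909423828, 243.22720336914062), 19.285329818725586) 28.62322760304562 2974
[[ 461.3   56.1]
 [ 306.6    1.4]
 [ 404.7 -281.6]
 [ 558.7 -220.4]] [ 432.8 -111.1] ((433.00555419921875, -112.7738037109375), (165.59791564941406, 299.66754150390625), 19.40399932861328)
top bar 450 [ 463.5 -199.7  248.4] [ 393.2 -230.3  233.4] [ 536.3 -164.5  256.7] ((463.7160339355469, -196.2407684326172), (149.48294067382812, 22.762771606445312), 19.625091552734375)
foot 1180 [523.2 630.  159.8] [ 95.6 170.9  14.9]
scene bar 325 [ 475.8 -192.5  246.9] [ 394.3 -224.8  233. ] [ 540.3 -161.9  252.3] ((467.4758605957031, -194.26611328125), (153.6326141357422, 20.1202392578125), 19.757633209228516)
foot 289 [507.7 628.3 171.2] [ 23.9 126.9  11. ]
```

```bash
cat >> h.py <<'E'
B=Base((434.3,-112),np.radians(19.5))
E
python3 - <<'E'
from h import *
np.set_printoptions(precision=1,suppress=True)
F=[]
for c,uv in(("top",(329.2,182.9)),("scene",(278.9,278))):
    p=load(c);s=world(p,uv);o=np.array(p["position"]);d=(s-o)/np.linalg.norm(s-o);f=s+d*10;print(c,s,"foot base",B.b(f));F.append((o,d))
A=sum(np.eye(3)-np.outer(d,d) for o,d in F);b=sum((np.eye(3)-np.outer(d,d))@o for o,d in F);f=np.linalg.solve(A,b);print("tri",f,B.b(f))
piv=B.fr([40,22,100],-.45);print("piv",B.b(piv))
f0=Rx(.45).T@(B.b(f)-B.b(piv));a=np.array([0,.737,.676]);print("f0",f0,np.linalg.norm(f0),f0@a)
f0-=a*(f0@a);B.f0=f0/np.linalg.norm(f0)*150
for t in(0,.3,.6,.95,1.3,1.6,1.92):print(t,B.b(B.foot(t,-.45)))
print("upright",B.b(B.foot(1.92,0)))
s=manip.read_state();print("tcp base",B.b(s["ee_pos"]));T=B.R@np.diag([1,-1,-1]);r=cv2.Rodrigues(np.array(s["orientation"]).T@T)[0];print(np.degrees(r.ravel()),s["time_s"])
for n,uv,z in(("plug",(518,120),31),("ring",(185,215),20),("jar",(123,362),75),("vblock",(695,250),48)):
    p=load("top");print(n,B.b(world(p,(uv[0]/3.636+220,uv[1]/3.636+170),1513-z)))
E
```

```text
top [ 626.8 -105.8  170.3] foot base [185.8 -59.3 160.6]
scene [633.  -98.7 169.8] foot base [187.2 -57.1 161.6]
tri [ 629.2 -105.4  158.9] [185.9 -58.9 158.9]
piv [ 40.  -23.7 149.6]
f0 [145.9 -27.7  23.6] 150.3464819932095 -4.408203731589253
0 [185.6 -57.2 162.9]
0.3 [189.8 -15.7 146.4]
0.6 [180.5  25.1 130.2]
0.95 [154.   66.9 113.6]
1.3 [113.7  97.7 101.3]
1.6 [ 71.8 112.5  95.4]
1.92 [ 24.  114.9  94.5]
upright [ 24.  122.8  40.1]
tcp base [ 42.5 718.3 228.3]
[  0.    0.  138.5] 1.1
plug [ 128.5 -133.4   58.1]
ring [145.9 117.7  41.1]
jar [ 53.9 191.   80.3]
vblock [  -3.1 -220.3   58.3]
```

Emit:
{"name": "apply_moves", "arguments": {
  "commands": [
    [[0, 0, 7, 0, 0, -0.5, 1], [0, 0, 7, 0, 0, -0.5, 1], [0, 0, 7, 0, 0, -0.5, 1], [0, 0, 7, 0, 0, -0.5, 1], [0, 0, 7, 0, 0, -0.5, 1]]
  ]
}}

```text
time_s: 1.52
ee_pos: [234.6, 579.3, 253.5]
orientation: [[-0.539, 0.842, -0.0], [0.842, 0.539, -0.0], [-0.0, -0.0, -1.0]]
force: [-0.1, 0.2, 0.3]
grip_width: 0.297
grip_force: 0.0
```

Emit:
{"name": "apply_moves", "arguments": {
  "commands": [
    [[0, 0, 7, 0, 0, -0.5, 1], [0, 0, 7, 0, 0, -0.5, 1], [0, 0, 7, 0, 0, -0.5, 1], [0, 0, 7, 0, 0, -0.5, 1], [0, 0, 7, 0, 0, -0.5, 1]]
  ]
}}

```text
time_s: 1.93
ee_pos: [234.6, 579.3, 278.5]
orientation: [[0.042, 0.999, -0.0], [0.999, -0.042, -0.0], [-0.0, -0.0, -1.0]]
force: [-0.7, -0.2, -0.2]
grip_width: 0.002
grip_force: 0.0
```

Emit:
{"name": "apply_moves", "arguments": {
  "commands": [
    [[0, 0, 7, 0, 0, -0.5, 1], [0, 0, 7, 0, 0, -0.5, 1], [0, 0, 7, 0, 0, -0.5, 1], [0, 0, 7, 0, 0, -0.5, 1], [0, 0, 7, 0, 0, -0.5, 1]]
  ]
}}

```text
time_s: 2.35
ee_pos: [234.6, 579.3, 303.5]
orientation: [[0.607, 0.794, 0.0], [0.794, -0.607, -0.0], [-0.0, 0.0, -1.0]]
force: [-0.3, -1.0, -0.1]
grip_width: -0.003
grip_force: 0.0
```

Emit:
{"name": "apply_moves", "arguments": {
  "commands": [
    [[0, 0, 7, 0, 0, 0, 1], [0, 0, 7, 0, 0, 0, 1], [0, 0, 7, 0, 0, 0, 1], [0, 0, 7, 0, 0, 0, 1], [0, 0, 5.5, 0, 0, 0, 1]]
  ]
}}

```text
time_s: 2.77
ee_pos: [234.6, 579.3, 303.3]
orientation: [[0.945, 0.328, -0.0], [0.328, -0.945, -0.0], [-0.0, 0.0, -1.0]]
force: [-0.0, -0.8, -0.1]
grip_width: 0.0
grip_force: 0.0
```

Emit:
{"name": "apply_moves", "arguments": {
  "commands": [
    [[0, 0, 0, 0.5, 3.5, 0, 1], [0, 0, 0, 0.5, 3.5, 0, 1], [0, 0, 0, 0.5, 3.5, 0, 1], [0, 0, 0, 0.5, 3.5, 0, 1], [0, 0, 0, 0.5, 3.5, 0, 1]]
  ]
}}

```text
time_s: 3.18
ee_pos: [316.8, 421.2, 303.4]
orientation: [[0.943, 0.334, 0.0], [0.334, -0.943, 0.0], [0.0, -0.0, -1.0]]
force: [1.0, 0.2, 1.0]
grip_width: 0.003
grip_force: 0.0
```

Emit:
{"name": "apply_moves", "arguments": {
  "commands": [
    [[0, 0, 0, 0.5, 3.5, 0, 1], [0, 0, 0, 0.5, 3.5, 0, 1], [0, 0, 0, 0.5, 3.5, 0, 1], [0, 0, 0, 0.5, 3.5, 0, 1], [0, 0, 0, 0.5, 3.5, 0, 1]]
  ]
}}

```text
time_s: 3.6
ee_pos: [398.7, 264.4, 303.6]
orientation: [[0.943, 0.333, 0.001], [0.333, -0.943, 0.0], [0.001, -0.0, -1.0]]
force: [0.5, -0.2, 0.2]
grip_width: -0.003
grip_force: 0.0
```

```bash
cat > st.py <<'E'
from h import *
np.set_printoptions(precision=1,suppress=True)
s=manip.read_state();T=B.R@np.diag([1,-1,-1]);o=np.array(s["orientation"])
print("t",round(s["time_s"],2),"tcp base",B.b(s["ee_pos"]),"rotleft",np.degrees(cv2.Rodrigues(o.T@T)[0].ravel()),"F base",np.array(s["force"])@B.R,"grip",round(s["grip_width"],3),round(s["grip_force"],1),"q",np.round(s["joint_pos"],2))
E
python3 st.py
```

```text
t 3.6 tcp base [ 92.1 366.6 303.6] rotleft [-0. -0. -0.] F base [ 0.4 -0.3  0.2] grip -0.003 0.0 q [ 0.4 -0.3  1.8 -0.   1.6  1.7]
```

Emit:
{"name": "apply_moves", "arguments": {
  "commands": [
    [[0, 0, 0, 0.5, 3.1, 0, 1], [0, 0, 0, 0.5, 3.1, 0, 1], [0, 0, 0, 0.5, 3.1, 0, 1], [0, 0, 0, 0.5, 3.1, 0, 1], [0, 0, 0, 0.5, 3.1, 0, 1]]
  ]
}}

```text
time_s: 4.02
ee_pos: [474.0, 126.6, 303.6]
orientation: [[0.943, 0.333, 0.001], [0.333, -0.943, 0.0], [0.001, 0.0, -1.0]]
force: [0.5, 1.0, 0.4]
grip_width: 0.003
grip_force: 0.0
```

Emit:
{"name": "apply_moves", "arguments": {
  "commands": [
    [[0, 0, 0, 0.5, 3.1, 0, 1], [0, 0, 0, 0.5, 3.1, 0, 1], [0, 0, 0, 0.5, 3.1, 0, 1], [0, 0, 0, 0.5, 3.1, 0, 1], [0, 0, 0, 0.5, 3.1, 0, 1]]
  ]
}}

```text
time_s: 4.43
ee_pos: [549.2, -11.3, 303.4]
orientation: [[0.943, 0.333, 0.0], [0.333, -0.943, 0.0], [0.0, 0.0, -1.0]]
force: [0.3, 0.3, 0.5]
grip_width: -0.001
grip_force: 0.0
```

Emit:
{"name": "apply_moves", "arguments": {
  "commands": [
    [[0, 0, 0, 0.5, 3.1, 0, 1], [0, 0, 0, 0.5, 3.1, 0, 1], [0, 0, 0, 0.5, 3.1, 0, 1], [0, 0, 0, 0.5, 3.1, 0, 1], [0, 0, 0, 0.1, 3.1, 0, 1]]
  ]
}}

```text
time_s: 4.85
ee_pos: [620.9, -150.3, 303.2]
orientation: [[0.943, 0.333, 0.0], [0.333, -0.943, 0.0], [0.0, -0.0, -1.0]]
force: [0.2, -0.4, 0.9]
grip_width: -0.001
grip_force: 0.0
```

```bash
python3 st.py
```

```text
t 4.85 tcp base [163.1 -98.4 303.2] rotleft [-0. -0. -0.] F base [ 0.  -0.4  0.9] grip -0.001 0.0 q [-0.3  0.1  1.5  0.   1.6  0.9]
```

Emit:
{"name": "apply_moves", "arguments": {
  "commands": [
    [[0, 0, 0, 0, 0, 2.7, 1], [0, 0, 0, 0, 0, 2.7, 1], [0, 0, 0, 0, 0, 2.7, 1], [0, 0, 0, 0, 0, 2.7, 1], [0, 0, 0, 0, 0, 2.7, 1]]
  ]
}}

```text
time_s: 5.27
ee_pos: [620.0, -149.1, 167.1]
orientation: [[0.943, 0.333, 0.0], [0.333, -0.943, -0.0], [0.0, 0.0, -1.0]]
force: [0.6, -0.3, -0.2]
grip_width: 0.001
grip_force: 0.0
```

Emit:
{"name": "apply_moves", "arguments": {
  "commands": [
    [[0, 0, 0, 0.1, -1.2, 0.2, 1], [0, 0, 0, 0.1, -1.2, 0.2, 1], [0, 0, 0, 0.1, -1.2, 0.3, 1], [0, 0, 0, 0, -1.3, 0.3, 1], [0, 0, 0, 0, -1.3, 0.3, 1]]
  ]
}}

```text
time_s: 5.68
ee_pos: [603.3, -88.2, 157.9]
orientation: [[0.943, 0.334, 0.004], [0.334, -0.943, -0.001], [0.004, 0.003, -1.0]]
force: [-0.2, 0.2, 2.0]
grip_width: 0.002
grip_force: 0.4
```

```bash
python3 st.py; python3 - <<'E'
from h import *
p=manip.camera("scene");k=p["color"][170:350,200:440,::-1];cv2.imwrite("pics/c.png",cv2.resize(k,(640,480),interpolation=cv2.INTER_CUBIC))
E
```

```text
t 5.68 tcp base [167.3 -34.  157.9] rotleft [ 0.1 -0.2 -0. ] F base [-0.2  0.2  2. ] grip 0.002 0.4 q [-0.3  0.1  1.7  0.   1.4  1. ]
```

View pics/c.png

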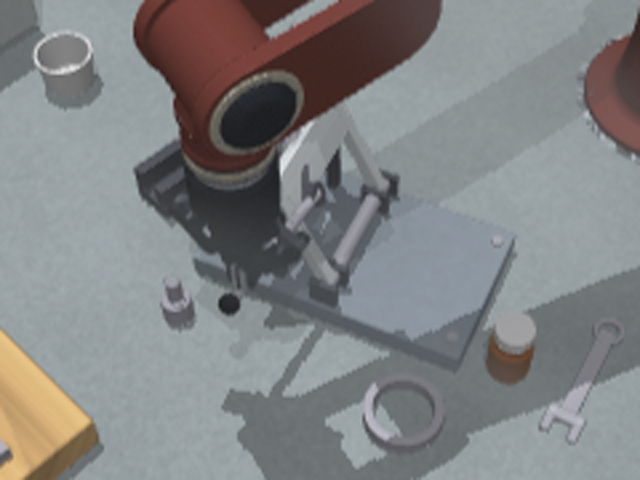

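Emit:
{"name": "apply_moves", "arguments": {
  "commands": [
    [[0, 0, 0, 0, -0.8, 0.4, 1], [0, 0, 0, 0, -0.8, 0.4, 1], [0, 0, 0, 0, -0.9, 0.4, 1], [0, 0, 0, 0, -0.9, 0.3, 1]]
  ]
}}

```text
time_s: 6.07
ee_pos: [591.9, -56.7, 143.2]
orientation: [[0.943, 0.333, 0.003], [0.333, -0.943, -0.001], [0.003, 0.002, -1.0]]
force: [-3.0, 1.0, 6.1]
grip_width: -0.009
grip_force: 2.9
```

Emit:
{"name": "apply_moves", "arguments": {
  "commands": [
    [[0, 0, 0, -0.4, -0.9, 0.3, 1], [0, 0, 0, -0.4, -1.0, 0.3, 1], [0, 0, 0, -0.4, -1.0, 0.3, 1], [0, 0, 0, -0.4, -1.0, 0.3, 1]]
  ]
}}

```text
time_s: 6.4
ee_pos: [561.8, -25.4, 127.9]
orientation: [[0.943, 0.333, -0.001], [0.333, -0.943, -0.001], [-0.001, 0.0, -1.0]]
force: [-0.1, 0.3, 0.5]
grip_width: 0.006
grip_force: 0.2
```

```bash
python3 st.py; python3 - <<'E'
from h import *
p=manip.camera("scene");k=p["color"][170:350,200:440,::-1];cv2.imwrite("pics/d.png",cv2.resize(k,(640,480),interpolation=cv2.INTER_CUBIC))
E
```

```text
t 6.4 tcp base [149.1  39.1 127.9] rotleft [ 0.   0.1 -0. ] F base [0.  0.3 0.5] grip 0.006 0.2 q [-0.2 -0.   1.9 -0.   1.3  1.1]
```

View pics/d.png

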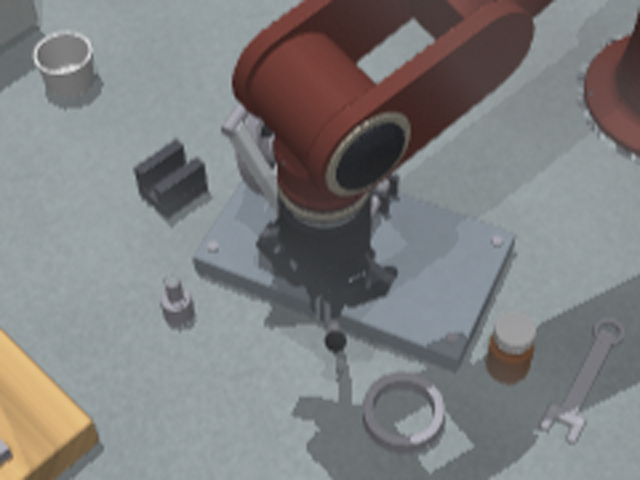

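Emit:
{"name": "apply_moves", "arguments": {
  "commands": [
    [[0, 0, 0, -0.7, -0.7, 0.3, 1], [0, 0, 0, -0.7, -0.7, 0.3, 1], [0, 0, 0, -0.8, -0.7, 0.3, 1], [0, 0, 0, -0.8, -0.7, 0.2, 1], [0, 0, 0, -0.8, -0.5, 0.1, 1]]
  ]
}}

```text
time_s: 6.87
ee_pos: [514.4, -7.2, 115.4]
orientation: [[0.943, 0.333, -0.002], [0.333, -0.943, 0.0], [-0.002, -0.001, -1.0]]
force: [-0.3, -0.4, 0.0]
grip_width: 0.002
grip_force: 0.0
```

Emit:
{"name": "apply_moves", "arguments": {
  "commands": [
    [[0, 0, 0, -0.8, -0.4, 0, 1], [0, 0, 0, 0, 0, 0, 1], [0, 0, 0, 0, 0, 0, 1], [0, 0, 0, 0.5, 0, 0, 1], [0, 0, 0, 1.5, 0, 0, 1]]
  ]
}}

```text
time_s: 7.28
ee_pos: [526.0, -0.1, 116.4]
orientation: [[0.943, 0.332, 0.0], [0.332, -0.943, -0.0], [-0.0, 0.0, -1.0]]
force: [0.0, -0.5, -1.0]
grip_width: 0.0
grip_force: 0.0
```

```bash
python3 st.py; python3 - <<'E'
from h import *
p=manip.camera("scene");k=p["color"][170:350,200:440,::-1];cv2.imwrite("pics/e.png",cv2.resize(k,(640,480),interpolation=cv2.INTER_CUBIC))
E
```

```text
t 7.28 tcp base [123.8  74.9 116.4] rotleft [ 0.   0.  -0.1] F base [-0.1 -0.4 -1. ] grip 0.0 0.0 q [-0.1 -0.1  1.9 -0.   1.3  1.1]
```

View pics/e.png

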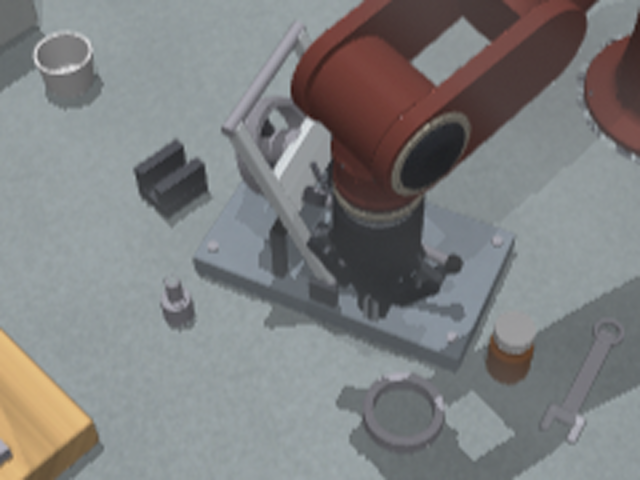

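Emit:
{"name": "apply_moves", "arguments": {
  "commands": [
    [[0, 0, 0, 0, 0, -4.0, 1], [0, 0, 0, 0, 0, -4.0, 1], [0, 0, 0, 0, 0, -4.0, 1], [0, 0, 0, 0, 0, -4.0, 1], [0, 0, 0, 0, 0, -4.0, 1]]
  ]
}}

```text
time_s: 7.75
ee_pos: [526.3, 0.2, 318.6]
orientation: [[0.943, 0.333, 0.001], [0.333, -0.943, -0.0], [0.001, 0.0, -1.0]]
force: [0.4, 0.1, 0.4]
grip_width: -0.002
grip_force: 0.0
```

Emit:
{"name": "apply_moves", "arguments": {
  "commands": [
    [[0, 0, 0, -2.5, 3.3, 0, 0.3], [0, 0, 0, -2.5, 3.3, 0, 0.3], [0, 0, 0, -2.5, 3.3, 0, 0.3], [0, 0, 0, -2.5, 3.3, 0, 0.3], [0, 0, 0, -2.4, 3.6, 0, 0.3]]
  ]
}}

```text
time_s: 8.17
ee_pos: [465.0, -199.7, 317.0]
orientation: [[0.943, 0.334, 0.001], [0.334, -0.943, -0.001], [0.001, 0.001, -1.0]]
force: [0.1, -0.3, 0.4]
grip_width: 0.691
grip_force: 0.0
```

Emit:
{"name": "apply_moves", "arguments": {
  "commands": [
    [[0, 0, 0, 0, 0, 0, 0.3], [0, 0, 0, 0, 0, 0, 0.3]]
  ]
}}

```text
time_s: 8.33
ee_pos: [465.2, -199.9, 316.4]
orientation: [[0.944, 0.329, 0.0], [0.329, -0.944, 0.0], [0.0, -0.0, -1.0]]
force: [0.6, 0.3, 0.1]
grip_width: 0.703
grip_force: 0.0
```

```bash
python3 st.py; python3 - <<'E'
from h import *
np.set_printoptions(precision=1,suppress=True)
s=manip.read_state();p=manip.camera("wrist");save(p,"w1")
M=np.array(p["mount"]);O=np.array(s["orientation"]);p["attitude"]=O@M[:3,:3];p["position"]=np.array(s["ee_pos"])+O@M[:3,3]
w=B.b(cloud(p).reshape(-1,3));q=w[(abs(w[:,2]-244)<10)&(abs(w[:,0])<60)]
print(len(q))
if len(q):print(np.percentile(q,[2,50,98],axis=0))
p=manip.camera("top");w=B.b(cloud(p).reshape(-1,3));k=p["color"].reshape(-1,3).astype(int)
q=w[(k.max(1)<45)&(w[:,2]>60)&(w[:,2]<125)&(abs(w[:,0]-24)<60)&(w[:,1]>60)&(w[:,1]<160)];print("foot",len(q),np.median(q,0) if len(q) else "")
p=manip.camera("scene");w=B.b(cloud(p).reshape(-1,3));k=p["color"].reshape(-1,3).astype(int)
q=w[(k.max(1)<45)&(w[:,2]>60)&(w[:,2]<125)&(abs(w[:,0]-24)<60)&(w[:,1]>60)&(w[:,1]<160)];print("foot",len(q),np.median(q,0) if len(q) else "")
E
```

```text
t 8.33 tcp base [ -0.3 -93.2 316.4] rotleft [-0.  -0.  -0.3] F base [0.6 0.  0.1] grip 0.703 0.0 q [-0.6 -0.3  1.8  0.   1.6  0.7]
3681
[[-58.  -99.7 242.9]
 [  5.1 -92.9 248.9]
 [ 58.2 -86.  250.9]]
foot 32 [ 24.8 116.3 101.4]
foot 0
```

View pics/w1.png

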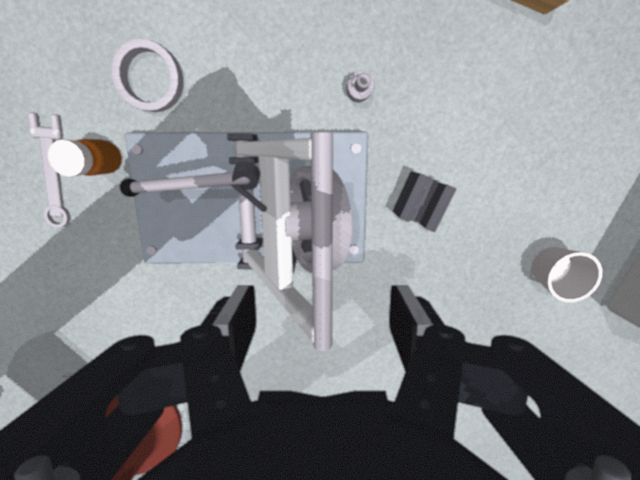

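Emit:
{"name": "apply_moves", "arguments": {
  "commands": [
    [[0, 0, 0, 0, 0, 2.0, 0.3], [0, 0, 0, 0, 0, 2.0, 0.3], [0, 0, 0, 0, 0, 1.7, 0.3], [0, 0, 0, 0, 0, 1.0, 0.3], [0, 0, 0, 0, 0, 0, 0.3]]
  ]
}}

```text
time_s: 8.9
ee_pos: [464.8, -195.9, 246.4]
orientation: [[0.942, 0.335, -0.004], [0.335, -0.942, 0.003], [-0.003, -0.004, -1.0]]
force: [-0.3, 0.6, -0.2]
grip_width: 0.701
grip_force: 0.0
```

Emit:
{"name": "apply_moves", "arguments": {
  "commands": [
    [[0, 0, 0, 0, 0, 0, 1], [0, 0, 0, 0, 0, 0, 1], [0, 0, 0, 0, 0, 0, 1], [0, 0, 0, 0, 0, 0, 1], [0, 0, 0, 0, 0, 0, 1]]
  ],
  "squeeze": 25
}}

```text
time_s: 9.32
ee_pos: [465.9, -198.1, 250.4]
orientation: [[0.943, 0.333, 0.001], [0.333, -0.943, -0.001], [0.001, 0.001, -1.0]]
force: [0.0, -0.9, -0.2]
grip_width: 0.005
grip_force: 0.0
```

```bash
python3 st.py; python3 - <<'E'
import numpy as np
for i,t in enumerate(np.linspace(-.45,0,16)):print(np.round([t,215*np.sin(t),50+215*np.cos(t)],2))
E
```

```text
t 9.32 tcp base [  1.  -91.7 250.4] rotleft [ 0.1 -0.1 -0. ] F base [-0.3 -0.9 -0.2] grip 0.005 0.0 q [-0.6 -0.2  1.9  0.   1.5  0.7]
[ -0.45 -93.52 243.6 ]
[ -0.42 -87.67 246.31]
[ -0.39 -81.74 248.86]
[ -0.36 -75.74 251.22]
[ -0.33 -69.67 253.4 ]
[ -0.3  -63.54 255.4 ]
[ -0.27 -57.35 257.21]
[-2.4000e-01 -5.1110e+01  2.5884e+02]
[-2.1000e-01 -4.4820e+01  2.6028e+02]
[-1.8000e-01 -3.8490e+01  2.6153e+02]
[-1.5000e-01 -3.2130e+01  2.6259e+02]
[-1.2000e-01 -2.5740e+01  2.6345e+02]
[-9.0000e-02 -1.9320e+01  2.6413e+02]
[-6.0000e-02 -1.2890e+01  2.6461e+02]
[-3.000e-02 -6.450e+00  2.649e+02]
[  0.   0. 265.]
```

```bash
python3 - <<'E'
from h import *
np.set_printoptions(precision=1,suppress=True)
print(manip.tcp_to_tips)
p=manip.camera("scene");k=p["color"][150:330,200:440,::-1];a=cv2.resize(k,(640,480),interpolation=cv2.INTER_CUBIC)
cv2.imwrite("pics/f.png",a)
w=B.b(cloud(p).reshape(-1,3));
q=w[(w[:,2]>200)&(w[:,2]<275)&(abs(abs(w[:,0])-68)<8)&(abs(w[:,1])<150)];print(len(q));
for s in(-1,1):
    r=q[(q[:,0]*s>0)];print(s,len(r),np.median(r,0),np.percentile(r[:,2],98),np.median(r[r[:,2]>np.percentile(r[:,2],90)],0))
E
```

```text
25.0
170
-1 25 [-63.5 -72.  215. ] 233.71792074323588 [-66.6 -78.3 232.6]
1 145 [ 71.8 -79.  226.5] 249.35079279744093 [ 68.7 -91.1 248.7]
```

View pics/f.png

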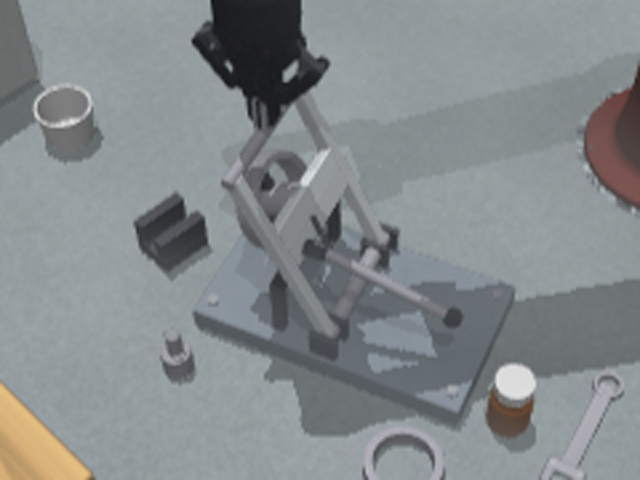

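```bash
python3 st.py; python3 - <<'E'
from h import *
p=manip.camera("wrist");save(p,"w2")
E
```

```text
t 9.37 tcp base [  0.9 -91.6 250.1] rotleft [ 0.1 -0.  -0.1] F base [ 0.4  0.7 -0.5] grip 0.001 0.0 q [-0.6 -0.2  1.9 -0.   1.5  0.7]
```

View pics/w2.png

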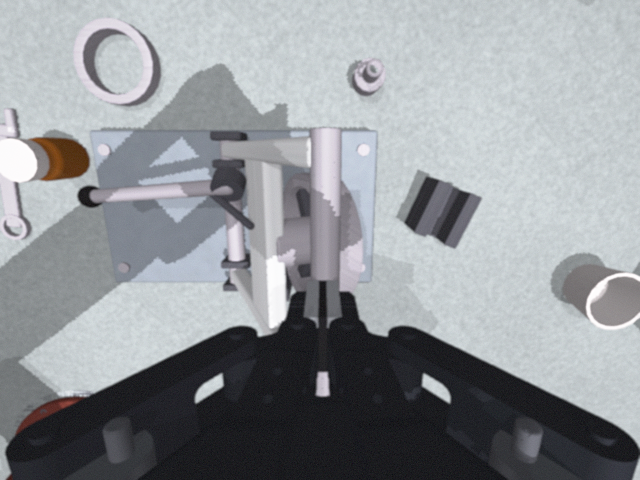

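```bash
python3 - <<'E'
from h import *
np.set_printoptions(precision=0,suppress=True)
s=manip.read_state();p=manip.camera("wrist")
M=np.array(p["mount"]);O=np.array(s["orientation"]);p["attitude"]=O@M[:3,:3];p["position"]=np.array(s["ee_pos"])+O@M[:3,3]
print("cam base",B.b(p["position"]))
w=B.b(cloud(p).reshape(-1,3)).reshape(480,640,3)
for v in(180,250,270,285,292,298,305,315,330,350,383,400):
    print(v,*[w[v,u] for u in(298,310,322,334,346)])
E
```

```text
cam base [ 68. -91. 395.]
180 [ 46. -74. 150.] [ 54. -86. 243.] [ 55. -91. 250.] [ 55. -97. 250.] [  35. -117.   29.]
250 [  0. -75. 172.] [ -1. -83. 167.] [ 24. -91. 250.] [ 23. -97. 249.] [   6. -107.  192.]
270 [-31. -71. 129.] [-28. -82. 136.] [ 14. -91. 250.] [ 14. -97. 248.] [  -8. -107.  191.]
285 [-38. -72. 144.] [ 12. -86. 262.] [ 12. -91. 261.] [ 12. -97. 262.] [ -20. -107.  186.]
292 [  8. -81. 261.] [ 12. -87. 270.] [ 12. -91. 270.] [ 12. -96. 269.] [   8. -102.  260.]
298 [  8. -81. 267.] [ 12. -87. 274.] [ 12. -91. 274.] [ 12. -96. 275.] [   8. -101.  266.]
305 [  8. -82. 273.] [ 12. -87. 281.] [ 12. -91. 281.] [ 12. -96. 280.] [   8. -101.  273.]
315 [  8. -82. 281.] [ 12. -87. 289.] [ 12. -91. 289.] [ 11. -96. 288.] [   8. -100.  281.]
330 [ 13. -84. 300.] [ 13. -88. 301.] [  7. -91. 290.] [ 12. -95. 299.] [ 13. -99. 300.]
350 [ 18. -85. 318.] [ 13. -88. 311.] [ -1. -91. 289.] [ 12. -95. 310.] [ 18. -98. 318.]
383 [ 18. -86. 331.] [ -6. -87. 301.] [-47. -91. 250.] [ -6. -95. 301.] [ 18. -97. 332.]
400 [ 16. -86. 334.] [ 11. -89. 328.] [ 11. -91. 329.] [ 11. -94. 329.] [ 14. -97. 333.]
```

Emit:
{"name": "apply_moves", "arguments": {
  "commands": [
    [[0, 0, 0, 0, 0, -0.5, 1], [0, 0, 0, 0, 0, -0.5, 1], [0, 0, 0, 0, 0, 0, 1]]
  ]
}}

```text
time_s: 9.72
ee_pos: [466.0, -198.3, 261.0]
orientation: [[0.943, 0.333, 0.002], [0.333, -0.943, -0.001], [0.002, 0.002, -1.0]]
force: [1.1, 0.3, 1.3]
grip_width: -0.003
grip_force: 0.0
```

```bash
cat > wr.py <<'E'
from h import *
np.set_printoptions(precision=0,suppress=True)
def wr():
    s=manip.read_state();p=manip.camera("wrist")
    M=np.array(p["mount"]);O=np.array(s["orientation"]);p["attitude"]=O@M[:3,:3];p["position"]=np.array(s["ee_pos"])+O@M[:3,3]
    return B.b(cloud(p).reshape(-1,3)).reshape(480,640,3),p
E
python3 st.py; python3 - <<'E'
from wr import *
w,p=wr()
for v in range(250,310,4):
    print(v,*[w[v,u] for u in(298,310,322,334,346)])
E
```

```text
t 9.72 tcp base [  1.1 -91.9 261. ] rotleft [ 0.1 -0.1 -0.1] F base [ 1.2 -0.1  1.3] grip -0.003 0.0 q [-0.6 -0.3  1.8 -0.   1.6  0.7]
250 [ -4. -74. 170.] [ -4. -83. 167.] [ 21. -92. 250.] [ 20. -98. 248.] [   3. -108.  192.]
254 [ -7. -74. 170.] [ -8. -83. 165.] [ 19. -92. 249.] [ 18. -98. 247.] [   0. -108.  192.]
258 [-11. -74. 166.] [-14. -83. 159.] [ 17. -92. 251.] [ 16. -98. 247.] [  -3. -108.  191.]
262 [-28. -71. 125.] [-24. -82. 139.] [ 15. -92. 250.] [ 14. -98. 248.] [  -6. -108.  191.]
266 [-31. -71. 129.] [-28. -82. 136.] [ 12. -92. 249.] [ 12. -98. 248.] [  -9. -108.  190.]
270 [-33. -71. 132.] [-33. -82. 133.] [ 10. -92. 250.] [ 10. -98. 249.] [ -12. -108.  189.]
274 [-35. -71. 137.] [-36. -82. 134.] [  8. -92. 250.] [  8. -98. 248.] [ -16. -108.  187.]
278 [-37. -72. 141.] [-38. -82. 139.] [  6. -92. 250.] [  6. -98. 248.] [ -19. -109.  186.]
282 [-40. -72. 144.] [ 12. -87. 270.] [ 12. -92. 270.] [ 12. -97. 269.] [ -24. -109.  183.]
286 [-43. -72. 144.] [ 12. -87. 274.] [ 12. -92. 274.] [ 12. -97. 273.] [ -28. -109.  180.]
290 [-110.  -61.   -0.] [ 12. -87. 278.] [ 13. -92. 279.] [ 12. -97. 278.] [ -34. -110.  173.]
294 [  8. -81. 274.] [ 13. -87. 284.] [ 12. -92. 282.] [ 12. -97. 282.] [   7. -102.  272.]
298 [  9. -82. 278.] [ 13. -87. 287.] [ 12. -92. 286.] [ 13. -96. 287.] [   8. -102.  277.]
302 [  7. -82. 279.] [ 12. -87. 289.] [ 12. -92. 289.] [ 13. -96. 290.] [   8. -102.  280.]
306 [  8. -82. 285.] [ 13. -87. 293.] [ 12. -92. 292.] [ 12. -96. 292.] [   8. -101.  285.]
```

Emit:
{"name": "apply_moves", "arguments": {
  "commands": [
    [[0, 0, 0, 0, 0, -1.5, 1], [0, 0, 0, 0, 0, -1.5, 0.4], [0, 0, 0, 0, 0, 0, 0.4], [0, 0, 0, 0, 0, 0, 0.4], [0, 0, 0, 0, 0, 0, 0.4]]
  ]
}}

```text
time_s: 10.18
ee_pos: [465.3, -197.7, 288.5]
orientation: [[0.943, 0.333, -0.001], [0.333, -0.943, 0.0], [-0.001, -0.001, -1.0]]
force: [0.5, -0.9, 0.3]
grip_width: 0.565
grip_force: 0.0
```

```bash
python3 st.py; python3 - <<'E'
from wr import *
s=manip.read_state();w,p=wr();save(p,"w3")
z=s["ee_pos"][2];b=w.reshape(-1,3)
q=b[(abs(b[:,0])<14)&(abs(b[:,1]+92)<50)&(b[:,2]>205)&(b[:,2]<380)]
for y0 in range(-140,-45,6):
    r=q[abs(q[:,1]-y0)<3]
    if len(r):print(y0,len(r),"tool z range",z-r[:,2].max(),z-np.percentile(r[:,2],2),z-r[:,2].min())
print(p["mount"])
E
```

```text
t 10.18 tcp base [  0.6 -91.2 288.5] rotleft [-0.  0. -0.] F base [ 0.2 -1.   0.3] grip 0.565 0.0 q [-0.6 -0.3  1.8  0.   1.6  0.7]
-140 6084 tool z range -91.47531342716877 -56.30824539795168 -48.36678543158774
-134 2043 tool z range -68.60075580488211 -48.62174774757506 -45.837759347491726
-128 999 tool z range -62.05220817753877 -15.162480840424166 -11.4918705432558
-122 1004 tool z range -91.45258396710318 -12.313172423065225 -8.917344084885144
-116 2038 tool z range -91.43920874023036 -8.257230031166387 -5.052175154781537
-104 688 tool z range -91.26114966023391 -75.02930343109267 -74.37034692414551
-98 1779 tool z range -91.48831173577594 43.479729988997605 46.2715568455134
-92 1802 tool z range -91.49134386804138 39.80427840043012 41.31741746339259
-86 1626 tool z range -91.49130933204492 44.0891151068808 46.22523877622777
-80 1007 tool z range -91.37466352503134 -75.24385108628508 -74.40764339645989
-74 47 tool z range -79.83965373869313 -74.73617749516609 -74.66895572725792
-68 1645 tool z range -91.4623342742762 -7.7834255814073 -5.260591790299429
-62 1176 tool z range -91.43058134890504 -12.066922415243482 -9.149469515878707
-56 882 tool z range -64.40458183106438 -14.095392399559046 -12.032396905284315
-50 1533 tool z range -62.33082471854374 -48.41875447990816 -46.09823239933792
[[   0.   -1.   -0.   67.]
 [   1.    0.    0.   -0.]
 [  -0.   -0.    1. -145.]
 [   0.    0.    0.    1.]]
```

View pics/w3.png

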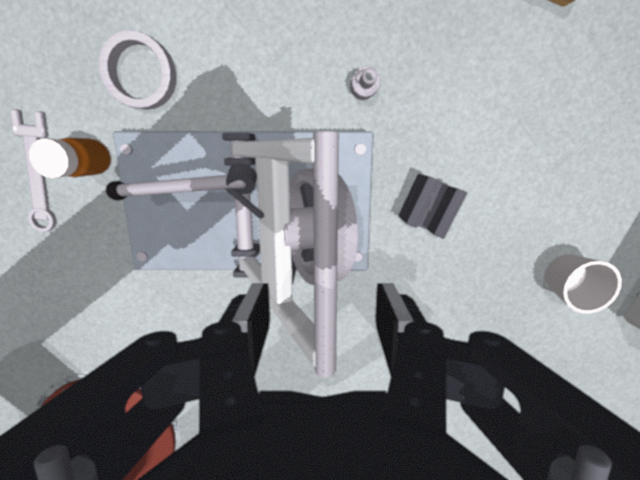

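The wrist depth shows the fingertips about 31 mm farther back than stated, at tool z ≈ -6. The jaws therefore closed above the bar, which is still in place. I'll go about 31 mm lower and close again.

Emit:
{"name": "apply_moves", "arguments": {
  "commands": [
    [[0, 0, 0, 0, 0.1, 2.0, 0.4], [0, 0, 0, 0, 0, 2.0, 0.4], [0, 0, 0, 0, 0, 1.5, 0.4], [0, 0, 0, 0, 0, 1.0, 0.4], [0, 0, 0, 0, 0, 0.5, 0.4]]
  ]
}}

```text
time_s: 10.65
ee_pos: [464.7, -198.1, 216.4]
orientation: [[0.943, 0.333, -0.004], [0.333, -0.943, 0.002], [-0.003, -0.003, -1.0]]
force: [-0.3, 0.2, 0.4]
grip_width: 0.598
grip_force: 0.0
```

Emit:
{"name": "apply_moves", "arguments": {
  "commands": [
    [[0, 0, 0, 0, 0, 0, 1], [0, 0, 0, 0, 0, 0, 1], [0, 0, 0, 0, 0, 0, 1], [0, 0, 0, 0, 0, 0, 1], [0, 0, 0, 0, 0, 0, 1]]
  ],
  "squeeze": 25
}}

```text
time_s: 11.07
ee_pos: [466.4, -199.1, 220.6]
orientation: [[0.943, 0.333, 0.002], [0.333, -0.943, -0.001], [0.001, 0.002, -1.0]]
force: [0.4, -0.4, 1.8]
grip_width: 0.152
grip_force: 24.5
```

```bash
python3 st.py
```

```text
t 11.07 tcp base [  1.2 -92.9 220.6] rotleft [ 0.1 -0.1 -0. ] F base [ 0.2 -0.5  1.8] grip 0.152 24.5 q [-0.6 -0.2  1.9 -0.   1.5  0.7]
```

Emit:
{"name": "apply_moves", "arguments": {
  "commands": [
    [[0, 0, 0, 0, -0.58, -0.27, 1], [0, 0, 0, 0, -0.59, -0.25, 1], [0, 0, 0, 0, -0.6, -0.24, 1], [0, 0, 0, 0, -0.61, -0.22, 1], [0, 0, 0, 0, -0.61, -0.2, 1]]
  ]
}}

```text
time_s: 11.48
ee_pos: [456.3, -170.7, 232.9]
orientation: [[0.943, 0.333, 0.003], [0.333, -0.943, -0.002], [0.002, 0.003, -1.0]]
force: [2.3, -3.2, -1.1]
grip_width: 0.156
grip_force: 24.8
```

```bash
python3 st.py
```

```text
t 11.48 tcp base [  1.2 -62.6 232.9] rotleft [ 0.2 -0.1 -0. ] F base [ 1.  -3.8 -1.1] grip 0.156 24.8 q [-0.5 -0.3  1.9 -0.   1.5  0.7]
```

Tracking well, with a resisting force of about 4 N. I'll continue the swing.

Emit:
{"name": "apply_moves", "arguments": {
  "commands": [
    [[0, 0, 0, 0, -0.62, -0.18, 1], [0, 0, 0, 0, -0.62, -0.16, 1], [0, 0, 0, 0, -0.63, -0.14, 1], [0, 0, 0, 0, -0.63, -0.13, 1], [0, 0, 0, 0, -0.64, -0.11, 1]]
  ]
}}

```text
time_s: 11.9
ee_pos: [445.5, -140.2, 239.1]
orientation: [[0.943, 0.333, 0.002], [0.333, -0.943, 0.0], [0.001, 0.0, -1.0]]
force: [3.1, -2.6, 5.1]
grip_width: 0.147
grip_force: 26.1
```

Emit:
{"name": "apply_moves", "arguments": {
  "commands": [
    [[0, 0, 0, 0, -0.64, -0.09, 1], [0, 0, 0, 0, -0.64, -0.07, 1], [0, 0, 0, 0, -0.64, -0.05, 1], [0, 0, 0, 0, -0.5, -0.03, 1], [0, 0, 0, 0, 0, 0, 1]]
  ]
}}

```text
time_s: 12.32
ee_pos: [437.2, -116.8, 240.4]
orientation: [[0.943, 0.334, 0.0], [0.334, -0.943, 0.002], [0.001, -0.001, -1.0]]
force: [5.5, 1.5, 3.0]
grip_width: 0.156
grip_force: 26.4
```

```bash
python3 st.py
```

```text
t 12.32 tcp base [  1.1  -5.5 240.4] rotleft [-0.1 -0.   0. ] F base [ 5.7 -0.4  3. ] grip 0.156 26.4 q [-0.4 -0.4  2.   0.   1.6  0.8]
```

Emit:
{"name": "apply_moves", "arguments": {
  "commands": [
    [[0, 0, 0, 0.05, -0.2, 0, 1], [0, 0, 0, 0.05, -0.2, 0, 1], [0, 0, 0, 0, 0, 0, 1], [0, 0, 0, 0, 0, 0, 1]]
  ]
}}

```text
time_s: 12.65
ee_pos: [436.3, -114.3, 240.5]
orientation: [[0.943, 0.333, -0.002], [0.333, -0.943, -0.0], [-0.002, -0.0, -1.0]]
force: [-0.7, -1.9, 4.1]
grip_width: 0.152
grip_force: 26.5
```

```bash
python3 st.py
```

```text
t 12.65 tcp base [  1.2  -2.9 240.5] rotleft [-0.   0.1 -0.1] F base [-1.3 -1.6  4.1] grip 0.152 26.5 q [-0.4 -0.4  2.  -0.   1.6  0.8]
```

Emit:
{"name": "apply_moves", "arguments": {
  "commands": [
    [[0, 0, 0, 0, -0.15, 0.02, 1], [0, 0, 0, 0, -0.15, 0.02, 1], [0, 0, 0, 0, 0, 0, 1], [0, 0, 0, 0, 0, 0, 1]]
  ]
}}

```text
time_s: 12.98
ee_pos: [435.4, -111.4, 240.3]
orientation: [[0.943, 0.333, -0.002], [0.333, -0.943, -0.0], [-0.002, -0.0, -1.0]]
force: [-2.1, -1.8, 6.3]
grip_width: 0.157
grip_force: 26.7
```

```bash
python3 st.py
```

```text
t 12.98 tcp base [  1.2   0.2 240.3] rotleft [-0.   0.1 -0.1] F base [-2.5 -1.   6.3] grip 0.157 26.7 q [-0.4 -0.4  2.  -0.   1.6  0.8]
```

Emit:
{"name": "apply_moves", "arguments": {
  "commands": [
    [[0, 0, 0, 0, -0.1, -0.03, 1], [0, 0, 0, 0, -0.1, -0.03, 1], [0, 0, 0, 0, 0, 0, 1], [0, 0, 0, 0, 0, 0, 1]]
  ]
}}

```text
time_s: 13.32
ee_pos: [434.9, -110.1, 240.4]
orientation: [[0.943, 0.332, -0.001], [0.332, -0.943, -0.002], [-0.002, 0.001, -1.0]]
force: [-0.9, -5.1, 0.7]
grip_width: 0.153
grip_force: 26.4
```

```bash
python3 st.py
```

```text
t 13.32 tcp base [  1.2   1.6 240.4] rotleft [ 0.1  0.1 -0.1] F base [-2.5 -4.5  0.7] grip 0.153 26.4 q [-0.4 -0.4  2.  -0.   1.6  0.8]
```

Fy is rising and the pose has moved less than commanded, so the foot seems to be touching the base. One small further push will tell.

Emit:
{"name": "apply_moves", "arguments": {
  "commands": [
    [[0, 0, 0, 0, -0.1, 0, 1], [0, 0, 0, 0, 0, 0, 1], [0, 0, 0, 0, 0, 0, 1]]
  ]
}}

```text
time_s: 13.57
ee_pos: [434.8, -109.8, 240.4]
orientation: [[0.943, 0.332, -0.0], [0.332, -0.943, -0.003], [-0.002, 0.003, -1.0]]
force: [-0.4, -6.9, 1.0]
grip_width: 0.151
grip_force: 26.4
```

```bash
python3 st.py; python3 - <<'E'
from wr import *
np.set_printoptions(precision=1,suppress=True)
w,p=wr();b=w.reshape(-1,3);q=b[(abs(b[:,0]-40)<18)&(abs(b[:,1])<14)&(b[:,2]>255)&(b[:,2]<285)];print("bar",len(q),np.percentile(q,[2,50,98],axis=0))
for c in("wrist","top","scene"):
    if c!="wrist":
        p=manip.camera(c);b=B.b(cloud(p).reshape(-1,3))
    k=p["color"].reshape(-1,3).astype(int)
    q=b[(k.max(1)<50)&(b[:,2]>34)&(b[:,2]<85)&(abs(b[:,0]-24)<20)&(abs(b[:,1]-120)<25)];print(c,"foot",len(q),np.percentile(q,[5,50,95],axis=0) if len(q) else "")
c=p["color"][140:340,200:440,::-1];cv2.imwrite("pics/g.png",cv2.resize(c,(720,600),interpolation=cv2.INTER_CUBIC))
E
```

```text
t 13.57 tcp base [  1.2   1.9 240.4] rotleft [ 0.2  0.1 -0.1] F base [-2.7 -6.4  1. ] grip 0.151 26.4 q [-0.4 -0.4  2.  -0.   1.6  0.8]
bar 3739 [[ 22.9  -4.7 265.4]
 [ 41.1   1.8 270.5]
 [ 57.4   8.5 272.4]]
wrist foot 80 [[ 20.4 119.6  44.2]
 [ 28.5 125.   46.6]
 [ 35.4 128.5  48.9]]
top foot 9 [[ 24.3 123.1  41.9]
 [ 28.5 127.   45.5]
 [ 32.3 130.2  49.4]]
scene foot 0
```

View pics/g.png

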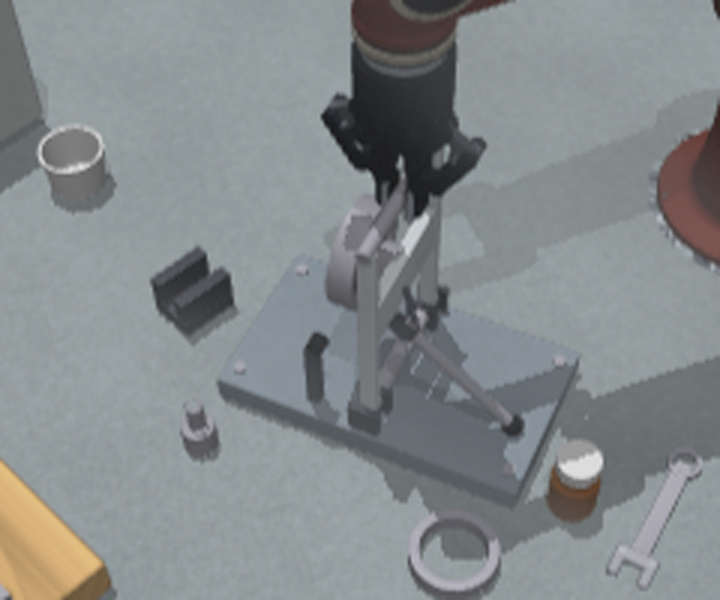

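Emit:
{"name": "apply_moves", "arguments": {
  "commands": [
    [[0, 0, 0, 0, 0, 0, 1], [0, 0, 0, 0, 0, 0, 1], [0, 0, 0, 0, 0, 0, 1], [0, 0, 0, 0, 0, 0, 1], [0, 0, 0, 0, 0, 0, 1]]
  ]
}}

```text
time_s: 14.13
ee_pos: [434.8, -109.8, 240.4]
orientation: [[0.943, 0.332, -0.0], [0.332, -0.943, -0.003], [-0.002, 0.003, -1.0]]
force: [-0.8, -6.9, 1.1]
grip_width: 0.156
grip_force: 26.4
```

```bash
python3 st.py; python3 -c "
from bench import manip
print(manip.finish_job())"
```

```text
t 14.13 tcp base [  1.2   1.9 240.4] rotleft [ 0.2  0.1 -0.1] F base [-3.1 -6.3  1.1] grip 0.156 26.4 q [-0.4 -0.4  2.  -0.   1.6  0.8]
the job is handed in; nothing more can be done
None
```

The job is handed in at about 14 s: the kickstand was snapped to its down stop while the frame leaned, then the frame was swung upright with the foot on the base, and the gripper still holds the top bar; the loose things look unmoved in the last picture.

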